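# Set the scroll saw's speed by four clicks and start it

## Task

With a closed fingertip, gently push the fin of the scroll saw's click-stop speed dial round clockwise (seen from above) by exactly four clicks, never past the fourth, and let it rest there. Then press the start button fully in with the fingertip and let it spring back out. Do not pinch the dial, and leave the glue bottle, the screwdriver and the plywood blank where they are.

Things in the scene. Friction and masses are not known exactly. Their poses are not given: they have to be found in the camera images.
- dial_box: green speed-control box screwed to the bench, 130 x 130 mm, 55 mm high; origin at the centre of its underside on the bench, z up. The dial is centred on its top, its axis vertical through this origin; twelve evenly spaced white ticks (30 degrees apart) surround the dial, at 54 mm from its axis. At the start the fin points along this body's +x, at a tick.
- knob: the dial itself, seen from above: an aluminium disc 84 mm across, its top 69 mm above the bench, with one upright black finger fin: a radial wall 10 mm thick, from 10 to 42 mm from the axis, its top 92 mm above the bench (23 mm above the disc). Origin on the axis, 55 mm above the bench; x points along the fin, z up. It turns in place and cannot be lifted.
- fin_top (a point): the middle of the fin's upper edge: on the knob's x axis, 30 mm from the dial's axis, 92 mm above the bench.
- dial (a joint): turn of the dial in rad, growing clockwise seen from above; 0 at the start. A click-stop every 0.524 (one tick): the fourth is at 2.094. The resistance rises to 0.13 N m (4 N at the fin) a quarter of the way to the next stop and is gone halfway, from where the dial springs ahead of the finger into that stop and stays. Nothing blocks it at the fourth: it turns on to 3.9 (and back to -1.9).
- switch_box: grey switch box screwed to the bench, 90 x 90 mm, 45 mm high; origin at the centre of its underside. The start button is centred on its top. It may stand left or right of the dial box.
- start_top (a point): centre of the top face of the start button, a round black push button 36 mm across with a vertical axis.
- start (a joint): travel of the start button in m: 0 out, 0.006 fully in; fully in takes 5 N; it springs out when let go.
- glue: white glue bottle with red cap standing on the bench, 50 mm across, 120 mm high; origin at the centre of its underside. To be left alone.
- driver: screwdriver with a red handle, about 0.2 m long and 26 mm high, lying on the bench along its x axis; origin near its middle, on the bench. To be left alone.
- blank: flat sawn plywood animal blank, about 160 x 60 mm, 10 mm thick, lying on the bench; origin at its underside near the middle. To be left alone.
Not all that is in view belongs to the job. What is shaped like the dial_box but orange or yellow is not meant.

How it is judged (in metres and radians):
On the way, in this order (a step that is already met when the one before it is completed fails the run):
1. the dial rests at its fourth click, the start button still out (value of joint dial between 1.9644 and 2.2244 rad and value of joint start below 0.002 m), for 0.3 s.
2. the start button is pressed fully in (value of joint start above 0.0045 m).
At the end, for the whole second after the job is handed in: the dial rests at its fourth click (within 0.13 rad of 2.094) and the start button, having been pressed at least 4.5 mm in, is out again (within 1.5 mm) (value of joint dial between 1.9644 and 2.2244 rad and value of joint start below 0.0015 m); the robot touches nothing.
It fails at once if the dial is turned past the fourth click (value of joint dial above 2.3944 rad).
It fails at once if the dial is turned back by a click (value of joint dial below -0.4 rad).
It fails at once if the start button is pressed before the dial has had its four clicks (value of joint start above 0.003 m and value of joint dial below 1.8944 rad).
It fails at once if the dial is pinched or forced (more than 19 N on it) (contact force between the fingers and knob above 19 N).
It fails at once if the glue bottle, the screwdriver or the plywood blank is shifted by more than 20 mm or lifted (distance of any of glue, driver, blank from where it was at the start of the episode above 0.02 m).
It also fails if it takes over 61 s, if anything falls off the work surface, if the arm or the gripper's body presses on something with over 40 N, if the wrist force passes 120 N, or if a joint passes its speed limit or range.

## Robot

A 6-joint arm with a two-finger parallel gripper is mounted at the origin on the work surface. World frame = base frame: x ahead of the robot, y to its left, z up, the work surface at z = 0. Lengths are in mm, angles in rad, forces in N, time in s.
With the tool pointing down it reaches from about 400 to 925 mm from the base axis. Payload 12.5 kg.
Tool frame: the origin (TCP) lies at the very end of the fingers, on their centre line; the grasp point (between the pads) lies 19 mm behind it (env.hold_point_z is the distance from the TCP to the grasp point, in mm); z points along the fingers, y is the line along which they close (so a half turn about z gives the same grasp; the last joint's range is limited). The gripper opens to 95 mm and grips with 3 to 60 N. Pads are 20 mm wide; open, the fingers measure 119 mm over their backs; the gripper's body (75 mm by 180 mm) begins 59 mm behind the grasp point.
Start: joints at [0.999, 0.491, 1.559, -0, 1.092, -0.106], TCP at [280.698, 558.44, 214.661] pointing down, gripper open.
Joint ranges: [-3.1, 3.1], [-0.84, 2.19], [0.05, 2.79], [-1.13, 4.28], [0.06, 2.93], [-2.69, 2.69]. Speed limits (rad/s): [2.22, 2.22, 2.79, 3.14, 3.14, 3.14].

## Interface

Orientations are given as a rotation vector (axis times angle).
In Python, from bench import env gives the robot as it stands.
- The arm moves only by the shell command python3 -m pendant 'ROWS'. ROWS is JSON, a list of rows, each a list of 7 numbers: the closure, from 0 (fully open) to 1 (shut), then the shift along the world's x, y, z in mm, then the turn, a rotation vector about the world's x, y, z in degrees. A call has 1 to 8 rows; each row is the pose to reach, as a shift and turn from the pose commanded when the call began; what a row does not reach only later rows make up. A row lasts 1/10 s, in which the tool goes at most 50 mm and 8.59 degrees, less where a joint would pass 70% of its speed; a pose out of reach is approached as far as the arm can. A call with a gripper value outside its range is refused whole. The fingers move at their own pace and stop on an object; the grip force is fixed at half the most. Time passes only in rows, so rows that repeat a pose let the fingers close. It gives the time, the measured TCP pose, the force, the opening and the grip force at its end, in the units of the state.
- env.read_state(): the state, without advancing time (a new reading comes with each control period).
- env.grab_frame(name): name is "side" or "top"; returns a dict with "pixels" (400x640x3 uint8, red, green, blue), "K" (3x3 intrinsics, pixels), "extrinsics" (4x4, takes a point from camera to world coordinates). Camera axes: x right, y up, looking along -z (the intrinsics and any distortion apply to the point x, -y, -z); pixel columns grow to the right and rows downward; lengths in mm; the calibration is good to about 2 mm. A picture is of the moment at which its call begins. There is no depth.
- env.close_job(): hands the job in; it is judged then, once.
The state is a dict: "clock": time; "q": joint angles; "qvel": joint speeds; "joint_torque": joint torques, N m; "eef_pos": TCP position; "orientation": TCP orientation; "contact_force": force on the tool from outside, world axes, zero at the start; "ft_torque": the same for the moment, N m; "finger_gap": finger opening in mm; "grasp_force": force on a finger pad.
Only numpy, scipy, OpenCV 4.12 (cv2) and the standard library are available. Lean on these libraries where they do the work, as an engineer would, in place of code of your own. Each camera call takes 0.05 s, during which the arm holds its last target. There are 200 camera calls.

## Working session

There is one attempt and no reset: what is moved stays moved. The work goes in short steps, Python scripts to look and compute and a shell command to move; the robot and the scene stay as the last step left them, time stands still between calls to the robot, and variables do not carry over. Pictures are saved under pics/ and viewed, at most 10 in all, crops included, and the job is handed in when it is done.

```bash
mkdir -p pics; ls; python3 - <<'E'
from bench import env
import cv2,numpy as np
for n in("top","side"):
    f=env.grab_frame(n); cv2.imwrite(f"pics/{n}0.png",f["pixels"][...,::-1]); print(n,{k:(v if k!="pixels" else 0) for k,v in f.items()})
s=env.read_state(); print(s)
E
```

```text
pics
top {'pixels': 0, 'K': array([[409.25016972,   0.        , 323.77736281],
       [  0.        , 409.25016972, 193.01091684],
       [  0.        ,   0.        ,   1.        ]]), 'extrinsics': array([[-1.30130117e-03,  9.94823020e-01, -1.01614298e-01,
         3.94254649e+02],
       [-9.99985647e-01, -1.82266841e-03, -5.03816892e-03,
         7.43834474e+01],
       [-5.19729559e-03,  1.01606283e-01,  9.94811113e-01,
         1.17344842e+03],
       [ 0.00000000e+00,  0.00000000e+00,  0.00000000e+00,
         1.00000000e+00]])}
side {'pixels': 0, 'K': array([[486.82676647,   0.        , 318.93195603],
       [  0.        , 486.82676647, 198.05155354],
       [  0.        ,   0.        ,   1.        ]]), 'extrinsics': array([[ 8.59203686e-01,  3.13644225e-01, -4.04223114e-01,
        -9.09953026e+00],
       [-5.11586198e-01,  5.15900537e-01, -6.87114400e-01,
        -8.00728871e+02],
       [-6.97054234e-03,  7.97166191e-01,  6.03719699e-01,
         8.61171845e+02],
       [ 0.00000000e+00,  0.00000000e+00,  0.00000000e+00,
         1.00000000e+00]])}
{'clock': 0.1, 'q': array([ 9.99390884e-01,  4.91495398e-01,  1.55940062e+00, -1.70139994e-05,
        1.09166022e+00, -1.05603931e-01]), 'qvel': array([-0.00108797, -0.00171533, -0.00248035,  0.00104326, -0.00119015,
       -0.00059295]), 'joint_torque': array([ 3.72264374e-03, -6.13615036e+01, -2.58610046e+01,  6.94926898e-02,
        4.68456605e-02, -9.97138227e-05]), 'eef_pos': array([280.58298744, 558.2428129 , 214.11841666]), 'orientation': array([-7.24999863e-01, -3.05647780e+00,  1.43543490e-03]), 'contact_force': array([-0.36666439, -0.61044944, -0.05751854]), 'ft_torque': array([-0.03310762, -0.03226773, -0.00777509]), 'grasp_force': 0.0, 'finger_gap': 95.09706601165597}
```

View pics/top0.png

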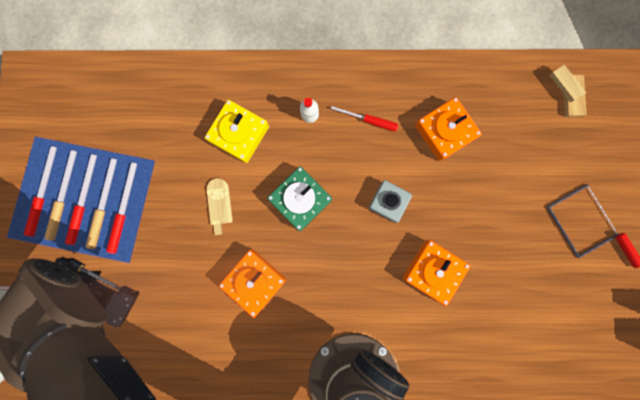

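View pics/side0.png

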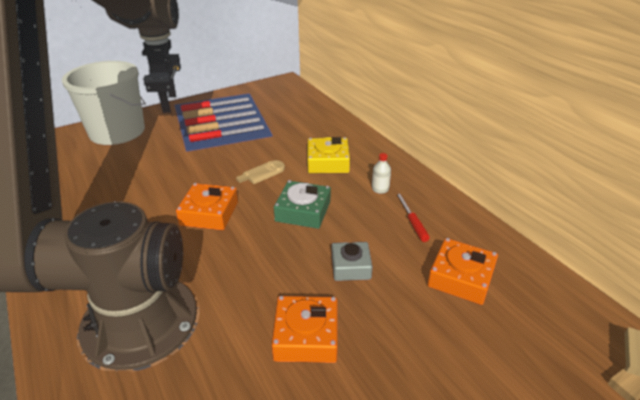

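The top view shows the green dial box at about (299,198), the switch box at (390,200), the yellow box at (236,130), and orange boxes at (450,128), (251,282) and (437,272). The glue is at (309,110), the driver at (365,118) and the blank at (218,205). In the side view, green is at (303,203) and the switch at (351,260). Only the green box with the aluminium disc fits the description, so I'll confirm it in an enlarged crop.

```bash
python3 - <<'E'
import cv2,numpy as np
t=cv2.imread("pics/top0.png")[160:240,255:425]; s=cv2.imread("pics/side0.png")[172:292,260:390]
t=cv2.resize(t,(765,360),interpolation=cv2.INTER_CUBIC)   # 4.5x
s=cv2.resize(s[:60],None,fx=4,fy=4,interpolation=cv2.INTER_CUBIC)
o=np.zeros((600,800,3),np.uint8); o[:360,:765]=t; o[360:600,:520]=s
cv2.imwrite("pics/crop0.png",o)
E
```

```text
(no output)
```

View pics/crop0.png

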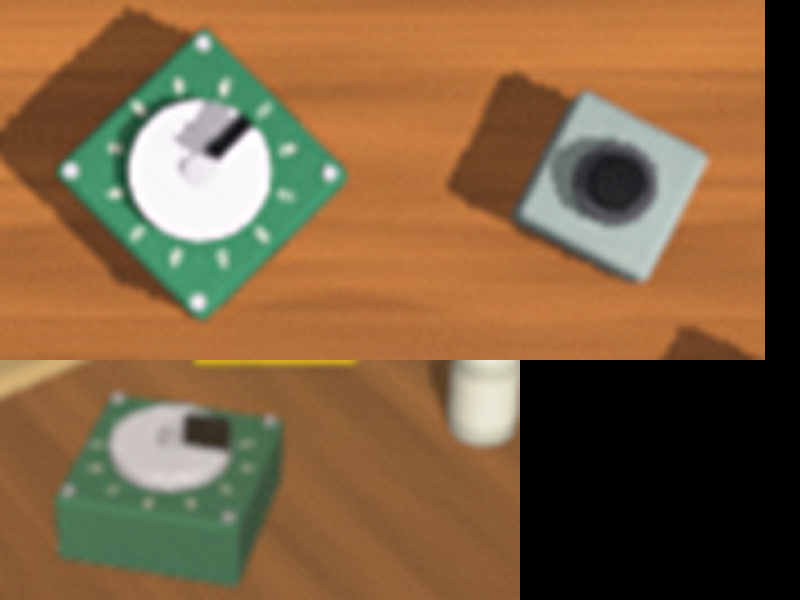

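Confirmed: the green box has the white aluminium disc, a black fin pointing up-right (crop (230,137)) and four screws. The grey switch box has its round button at crop (612,182). Next I'll triangulate from both views.

```bash
cat > h.py <<'E'
import numpy as np,cv2
from scipy.optimize import least_squares
from bench import env
def cam(n):
    f=env.grab_frame(n); return f["pixels"],f["K"],f["extrinsics"]
def proj(K,E,P):
    p=(np.atleast_2d(P)-E[:3,3])@E[:3,:3]; p=p*[1,-1,-1]; q=p@K.T; return q[:,:2]/q[:,2:]
def tri(Cs,px):
    r=least_squares(lambda X:np.ravel([proj(K,E,X)[0]-u for (K,E),u in zip(Cs,px)]),[500,100,50]); return r.x,np.sqrt(2*r.cost)
E
python3 - <<'E'
from h import *
ti,*T=cam("top"); si,*S=cam("side")
c=lambda p,s,o:(np.array(p,float)+.5)/s-.5+o
tp=c([(203,43),(330,173),(198,302),(70,171)],4.5,[255,160])
sp=c([(117,38),(270,61),(229,157),(68,130)],4,[260,172])
# match: brute over cyclic shift
best=min(range(4),key=lambda k:sum(tri((T,S),(tp[i],sp[(i+k)%4]))[1] for i in range(4)))
X=[tri((T,S),(tp[i],sp[(i+best)%4])) for i in range(4)]
for x,e in X: print("screw",x.round(1),round(e,2))
P=np.array([x for x,_ in X]); print("centre",P.mean(0).round(1), "diag",np.linalg.norm(P[0]-P[2]),np.linalg.norm(P[1]-P[3]))
for a,b in((0,1),(1,2)):
    d=P[b]-P[a]; print("edge dir deg",np.degrees(np.arctan2(d[1],d[0])))
dc=tri((T,S),(c((200,170),4.5,[255,160]),c((170,87),4,[260,172]))); print("disc",dc)
def blob(im,roi,cond):
    x0,y0,x1,y1=roi; h=im[y0:y1,x0:x1].astype(int); m=cond(h).astype(np.uint8)
    n,l,st,ce=cv2.connectedComponentsWithStats(m); k=1+st[1:,4].argmax(); print(st[k]); return ce[k]+[x0,y0]
dark=lambda h:h.max(2)<60
bt=blob(ti,(375,185,407,216),dark); bs=blob(si,(335,235,370,268),dark)
print(bt,bs,tri((T,S),(bt,bs)))
ctr=P.mean(0)
import numpy as np
# fin tip direction: black blob in top on dial
ft=blob(ti,(298,182,314,200),dark); fs=blob(si,(300,180,322,200),dark); f=tri((T,S),(ft,fs)); print("fin",ft,fs,f)
d=f[0]-ctr; print("fin angle",np.degrees(np.arctan2(d[1],d[0])),np.hypot(*d[:2]))
for n,im,r in (("t",ti,(370,180,410,222)),("s",si,(330,235,375,280))):
    x0,y0,x1,y1=r; cv2.imwrite(f"pics/b{n}.png",cv2.resize(im[y0:y1,x0:x1,::-1],(400,400),interpolation=cv2.INTER_CUBIC))
cv2.imwrite("pics/b.png",np.hstack([cv2.imread("pics/bt.png"),cv2.imread("pics/bs.png")]))
E
```

```text
screw [574.6 146.1  58.2] 0.16
screw [494.9  68.4  57.9] 0.32
screw [416.6 148.3  59. ] 0.23
screw [495.8 226.8  58.4] 0.05
centre [495.5 147.4  58.3] diag 158.05811397135218 158.4113900425631
edge dir deg -135.7381463335029
edge dir deg 134.39721642813606
disc (array([495.45436095, 147.3266195 ,  65.22434268]), np.float64(0.0880379614266845))
[  8   9  16  13 147]
[ 10   9  14  11 121]
[390.66666667 199.70068027] [351.19008264 249.01652893] (array([ 489.61639179, -102.58252785,   60.09661817]), np.float64(0.1730432194480429))
[ 4  4  8  8 23]
[ 7  7 10  6 47]
fin [305.56521739 189.52173913] [311.65957447 189.5106383 ] (array([515.13976538, 128.78193124,  82.43618847]), np.float64(0.031899496900164054))
fin angle -43.448623206704376 27.063228689214842
```

View pics/b.png

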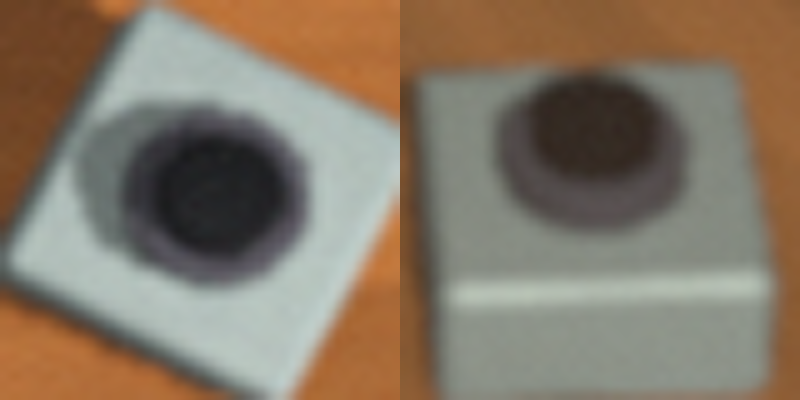

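Measured points against the text:

| Point | Position (mm) | Check |
|---|---|---|
| Dial axis | (495.5, 147.4) | Screws at z 58, disc about 66, both plausible |
| Fin | about -45° | Agrees with the box edges |
| Button | (489.6, -102.6), top about 62 | Reachable |

In the crop the black button cap is centred at (218,195) in the top view and (595,128) in the side view. Clockwise takes the fin from -45° to -165°.

I'll close the fingers and go above the counter-clockwise side of the fin, at about (530,150).

```bash
python3 -m pendant '[[1,15,-25,0,0,0,0],[1,40,-66,0,0,0,0],[1,70,-115,0,0,0,0],[1,100,-164,0,0,0,0],[1,130,-213,0,0,0,0],[1,160,-262,0,0,0,1],[1,190,-311,0,0,0,1],[1,210,-344,0,0,0,1.7]]'; python3 -m pendant '[[1,15,-25,0,0,0,0],[1,29,-48,0,0,0,0],[1,37,-60,0,0,0,0],[1,39.3,-64.4,0,0,0,0],[1,39.3,-64.4,0,0,0,0],[1,39.3,-64.4,0,0,0,0]]'
python3 -c "
from bench import env
s=env.read_state();print({k:s[k] for k in('q','orientation')})"
```

```text
clock: 1.0
eef_pos: [478.0, 234.7, 214.7]
orientation: [0.679, 3.067, 0.0]
contact_force: [0.4, 0.8, -0.5]
finger_gap: 36.7
grasp_force: 0.0
clock: 1.6
eef_pos: [516.0, 173.0, 214.6]
orientation: [-0.678, -3.067, -0.0]
contact_force: [-0.2, 0.2, -0.1]
finger_gap: 0.6
grasp_force: 0.0
{'q': array([ 2.01966592e-01,  3.76556936e-01,  1.75748578e+00,  2.82427464e-04,
        1.00773612e+00, -9.33685831e-01]), 'orientation': array([-6.78316010e-01, -3.06721571e+00, -2.23447560e-04])}
```

```bash
python3 -m pendant '[[1,8,-13,0,0,0,0],[1,14,-23,-10,0,0,0],[1,14,-23,-40,0,0,0],[1,14,-23,-75,0,0,0],[1,14,-23,-100,0,0,0],[1,14,-23,-112,0,0,0],[1,14,-23,-117,0,0,0],[1,14,-23,-117,0,0,0]]'
python3 - <<'E'
from h import *
ti,*_=cam("top"); si,*_=cam("side")
a=cv2.resize(ti[150:240,255:345],(400,400),interpolation=cv2.INTER_CUBIC);b=cv2.resize(si[130:220,260:350],(400,400),interpolation=cv2.INTER_CUBIC)
cv2.imwrite("pics/c.png",np.hstack([a,b])[...,::-1])
E
```

```text
clock: 2.4
eef_pos: [530.8, 149.0, 97.6]
orientation: [-0.68, -3.067, 0.0]
contact_force: [-0.7, 0.3, -0.4]
finger_gap: 0.2
grasp_force: 0.0
```

View pics/c.png

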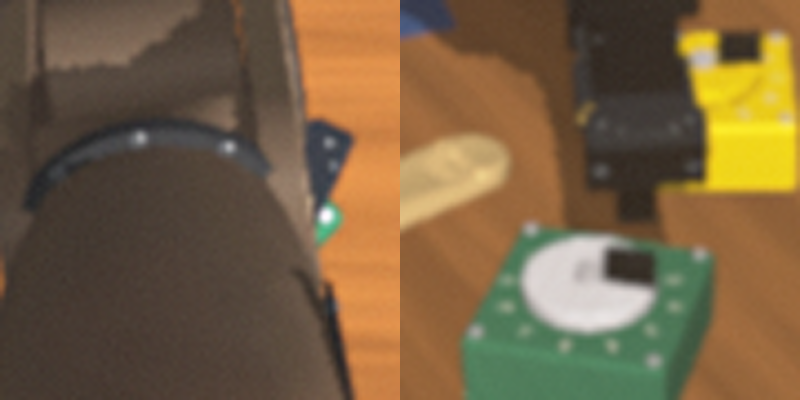

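The top view is hidden by the arm. The side view shows the closed fingertip ending at crop (636,220), just behind and clear of the fin at crop (630,265). Now I'll check the tip projection and work out the waypoints.

```bash
python3 - <<'E'
from h import *
_,*S=cam("side"); s=env.read_state()["eef_pos"]; print("tip px",proj(*S,s), "seen ~(313,179.5)")
C=np.array([495.5,147.4])
for th in [-20,-12,-8,-5,0,5,10,15,20,25,30,40,50,60,70,80,90,100,105,110,115,120]:
    a=np.radians(-45-th); c,n=np.cos(a),np.sin(a)
    print(th,(C+[30*c-17*n,30*n+17*c]).round(1))
E
```

```text
tip px [[312.89603978 179.15111432]] seen ~(313,179.5)
-20 [529.9 150.1]
-12 [529.9 145.3]
-8 [529.7 142.9]
-5 [529.4 141.1]
0 [528.7 138.2]
5 [527.8 135.3]
10 [526.6 132.6]
15 [525.2 129.9]
20 [523.6 127.4]
25 [521.7 125. ]
30 [519.7 122.8]
40 [515. 119.]
50 [509.8 116. ]
60 [504.2 114. ]
70 [498.2 113. ]
80 [492.2 113.1]
90 [486.3 114.2]
100 [480.7 116.3]
105 [478.  117.7]
110 [475.5 119.3]
115 [473.1 121.2]
120 [470.9 123.2]
```

```bash
python3 -m pendant '[[1,-0.5,1,-8,0,0,0],[1,-0.9,1,-15,0,0,0],[1,-0.9,1,-20,0,0,0],[1,-0.9,-1.3,-20,0,0,-4],[1,-0.9,-3.7,-20,0,0,-8],[1,-1.1,-6.1,-20,0,0,-12],[1,-1.4,-7.9,-20,0,0,-15],[1,-1.4,-7.9,-20,0,0,-15]]'
```

```text
clock: 3.35
eef_pos: [529.0, 141.1, 77.3]
orientation: [-1.075, -2.951, 0.0]
contact_force: [0.4, 0.1, 0.1]
finger_gap: 0.5
grasp_force: 0.0
```

```bash
python3 -m pendant '[[1,-0.3,-1.4,0,0,0,-2.5],[1,-0.7,-2.9,0,0,0,-5],[1,-1.1,-4.3,0,0,0,-7.5],[1,-1.6,-5.8,0,0,0,-10],[1,-2.2,-7.2,0,0,0,-12.5],[1,-2.8,-8.5,0,0,0,-15],[1,-2.8,-8.5,0,0,0,-15]]'
```

```text
clock: 4.05
eef_pos: [526.5, 132.9, 77.5]
orientation: [1.449, 2.787, 0.001]
contact_force: [2.0, 2.2, 0.5]
finger_gap: 0.3
grasp_force: 1.1
```

```bash
python3 -m pendant '[[1,-0.7,-1.4,0,0,0,-2.5],[1,-1.4,-2.7,0,0,0,-5],[1,-2.2,-4,0,0,0,-7.5],[1,-3,-5.2,0,0,0,-10],[1,-3.9,-6.4,0,0,0,-12.5],[1,-3.9,-6.4,0,0,0,-12.5]]'
python3 - <<'E'
from h import *
si,*_=cam("side")
cv2.imwrite("pics/d.png",cv2.resize(si[130:220,260:350],(400,400),interpolation=cv2.INTER_CUBIC)[...,::-1])
E
```

```text
clock: 4.65
eef_pos: [522.3, 126.3, 77.5]
orientation: [-1.743, -2.614, 0.0]
contact_force: [-0.3, 0.2, -0.2]
finger_gap: 0.5
grasp_force: 0.0
```

View pics/d.png

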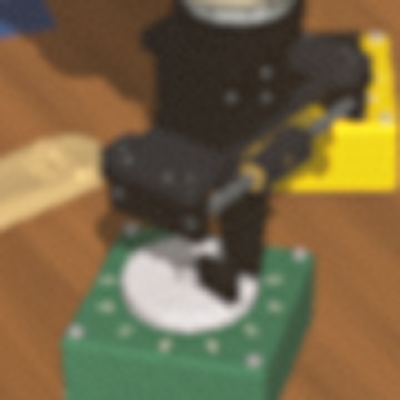

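The first click is in: the fin at crop (225,285) has turned ahead of the finger and the force is zero. Now the second click.

```bash
python3 -m pendant '[[1,-2,-2.3,0,0,0,-5],[1,-3,-3.4,0,0,0,-7.5],[1,-4.1,-4.4,0,0,0,-10],[1,-5.3,-5.4,0,0,0,-12.5],[1,-6.5,-6.3,0,0,0,-15],[1,-7.7,-7.2,0,0,0,-17.5],[1,-7.7,-7.2,0,0,0,-17.5]]'; python3 -m pendant '[[1,-1.3,-0.8,0,0,0,-2.5],[1,-2.5,-1.6,0,0,0,-5],[1,-3.9,-2.3,0,0,0,-7.5],[1,-5.2,-3,0,0,0,-10],[1,-6.6,-3.6,0,0,0,-12.5],[1,-6.6,-3.6,0,0,0,-12.5]]'
```

```text
clock: 5.4
eef_pos: [515.1, 119.3, 77.7]
orientation: [2.12, 2.318, 0.001]
contact_force: [2.2, 1.2, -0.5]
finger_gap: 0.7
grasp_force: 1.0
clock: 6.0
eef_pos: [508.0, 115.5, 77.6]
orientation: [-2.36, -2.074, 0.001]
contact_force: [-0.4, 0.6, -0.3]
finger_gap: 0.5
grasp_force: 0.0
```

```bash
python3 -m pendant '[[1,-2.8,-1,0,0,0,-5],[1,-4.2,-1.4,0,0,0,-7.5],[1,-5.7,-1.7,0,0,0,-10],[1,-7.2,-2,0,0,0,-12.5],[1,-8.7,-2.3,0,0,0,-15],[1,-10.2,-2.4,0,0,0,-17.5],[1,-10.2,-2.4,0,0,0,-17.5]]'; python3 -m pendant '[[1,-1.5,-0.1,0,0,0,-2.5],[1,-3,-0.1,0,0,0,-5],[1,-4.5,0,0,0,0,-7.5],[1,-6,0.1,0,0,0,-10],[1,-7.5,0.3,0,0,0,-12.5],[1,-7.5,0.3,0,0,0,-12.5]]'
```

```text
clock: 6.7
eef_pos: [498.3, 113.2, 77.7]
orientation: [2.647, 1.691, 0.001]
contact_force: [2.3, -0.5, -1.1]
finger_gap: 0.3
grasp_force: 0.9
clock: 7.3
eef_pos: [490.2, 113.5, 77.6]
orientation: [-2.816, -1.393, 0.001]
contact_force: [-0.3, 0.0, 0.4]
finger_gap: 0.5
grasp_force: 0.0
```

```bash
python3 -m pendant '[[1,-2.9,0.6,0,0,0,-5],[1,-4.4,0.9,0,0,0,-7.5],[1,-5.8,1.4,0,0,0,-10],[1,-7.2,1.9,0,0,0,-12.5],[1,-8.6,2.4,0,0,0,-15],[1,-10,3,0,0,0,-17.5],[1,-10,3,0,0,0,-17.5]]'; python3 -m pendant '[[1,-1.4,0.7,0,0,0,-2.5],[1,-2.7,1.4,0,0,0,-5],[1,-4,2.2,0,0,0,-7.5],[1,-5.2,3,0,0,0,-10],[1,-5.2,3,0,0,0,-10],[1,-5.2,3,0,0,0,-10]]'
```

```text
clock: 8.0
eef_pos: [480.6, 116.4, 77.7]
orientation: [2.995, 0.949, 0.0]
contact_force: [1.3, -0.6, -0.2]
finger_gap: 0.6
grasp_force: 0.7
clock: 8.6
eef_pos: [475.4, 119.4, 77.7]
orientation: [3.066, 0.685, 0.0]
contact_force: [1.5, -0.9, -0.6]
finger_gap: 0.4
grasp_force: 0.5
```

Some force is left, so I'll check the fin angle before going further.

```bash
python3 - <<'E'
from h import *
si,*_=cam("side"); print(env.read_state()["contact_force"])
cv2.imwrite("pics/e.png",cv2.resize(si[150:230,260:350],(675,600),interpolation=cv2.INTER_CUBIC)[...,::-1])
_,*S=cam("side")
for p in (90,95,100,105,110,120):
    a=np.radians(-45-p);u=np.array([np.cos(a),np.sin(a)])
    print(p,[((proj(*S,np.r_[np.array([495.5,147.4])+r*u,z])[0]-[260,150])*7.5).round() for r,z in((42,92),(42,69),(10,92))])
E
```

```text
[ 1.2603828  -1.54448789  0.09342225]
90 [array([282., 333.]), array([284., 385.]), array([307., 281.])]
95 [array([272., 331.]), array([274., 383.]), array([304., 281.])]
100 [array([263., 329.]), array([265., 381.]), array([302., 280.])]
105 [array([253., 326.]), array([256., 378.]), array([300., 280.])]
110 [array([245., 323.]), array([247., 375.]), array([298., 279.])]
120 [array([229., 316.]), array([232., 367.]), array([294., 277.])]
```

View pics/e.png

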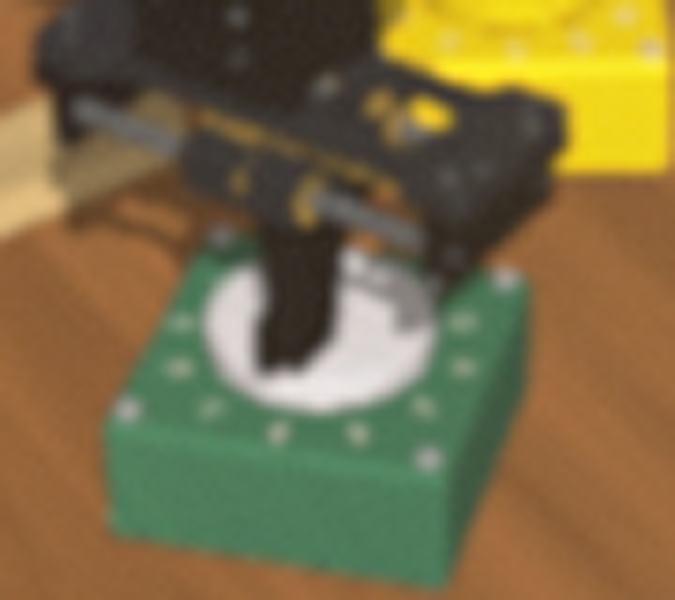

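The fin end is at crop (265,372), so the dial is at about 100°, 8° behind the finger's nominal angle and not yet over. I'll nudge on in small steps.

```bash
python3 -m pendant '[[1,-1.2,0.9,0,0,0,-2.5],[1,-2.4,1.9,0,0,0,-5],[1,-2.4,1.9,0,0,0,-5],[1,-2.4,1.9,0,0,0,-5]]'
```

```text
clock: 9.1
eef_pos: [472.7, 121.4, 77.6]
orientation: [3.093, 0.549, -0.0]
contact_force: [0.1, 0.3, -0.7]
finger_gap: 0.7
grasp_force: 0.0
```

The force is gone, so the fourth click sprang in. I'll back off, rise and check.

```bash
python3 -m pendant '[[1,2.4,-1.9,0,0,0,5],[1,4.9,-3.5,0,0,0,10],[1,4.9,-3.5,15,0,0,10],[1,4.9,-3.5,45,0,0,10],[1,5,-40,75,0,0,10],[1,8,-85,80,0,0,10],[1,11,-130,80,0,0,10],[1,14,-170,80,0,0,10]]'
python3 - <<'E'
from h import *
si,*_=cam("side");ti,*T=cam("top")
cv2.imwrite("pics/f.png",np.hstack([cv2.resize(i,(400,400),interpolation=cv2.INTER_CUBIC) for i in (ti[160:240,260:340],si[150:230,260:340])])[...,::-1])
for p in (90,120,150):
    a=np.radians(-45-p);u=np.array([np.cos(a),np.sin(a)]); print(p,((proj(*T,np.r_[np.array([495.5,147.4])+42*u,92])[0]-[260,160])*5).round())
E
```

```text
clock: 9.9
eef_pos: [486.8, -50.5, 158.2]
orientation: [3.033, 0.816, 0.001]
contact_force: [0.5, 0.9, -0.2]
finger_gap: 0.4
grasp_force: 0.0
90 [248. 238.]
120 [212. 259.]
150 [171. 259.]
```

View pics/f.png

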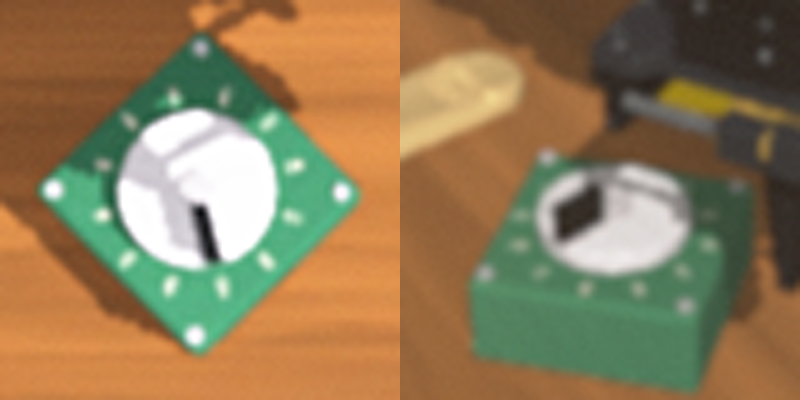

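The fin tip is at top crop (212,262), which matches the 120° prediction, so the dial rests at its fourth click. Now to the button.

```bash
python3 -m pendant '[[1,1,-20,0,0,0,0],[1,2.8,-45,0,0,0,0],[1,2.8,-53,-20,0,0,0],[1,2.8,-53,-45,0,0,0],[1,2.8,-53,-65,0,0,0],[1,2.8,-53,-77,0,0,0],[1,2.8,-53,-82,0,0,0],[1,2.8,-53,-82,0,0,0]]'; python3 -m pendant '[[1,0,0,-2,0,0,0],[1,0,0,-4,0,0,0],[1,0,0,-6,0,0,0],[1,0,0,-8,0,0,0],[1,0,0,-10,0,0,0],[1,0,0,-10,0,0,0]]'
```

```text
clock: 10.8
eef_pos: [489.6, -101.4, 75.5]
orientation: [-3.034, -0.815, 0.001]
contact_force: [0.2, -0.0, -0.1]
finger_gap: 0.6
grasp_force: 0.0
clock: 11.4
eef_pos: [489.8, -101.7, 65.6]
orientation: [3.034, 0.813, 0.0]
contact_force: [-0.1, -0.1, 2.8]
finger_gap: 0.5
grasp_force: 1.1
```

```bash
python3 -m pendant '[[1,0,0,-1,0,0,0],[1,0,0,-2,0,0,0],[1,0,0,-3,0,0,0],[1,0,0,-4,0,0,0],[1,0,0,-4,0,0,0]]'
```

```text
clock: 11.9
eef_pos: [489.7, -101.7, 61.7]
orientation: [3.034, 0.813, 0.0]
contact_force: [-0.6, -0.3, 4.4]
finger_gap: 0.8
grasp_force: 2.3
```

```bash
python3 -m pendant '[[1,0,0,-1,0,0,0],[1,0,0,-2,0,0,0],[1,0,0,-2,0,0,0]]'; python3 -m pendant '[[1,0,0,-0.5,0,0,0],[1,0,0,-1,0,0,0],[1,0,0,-1,0,0,0]]'
```

```text
clock: 12.2
eef_pos: [489.8, -101.7, 61.0]
orientation: [3.034, 0.813, 0.002]
contact_force: [-4.0, 2.2, 24.3]
finger_gap: 0.7
grasp_force: 11.9
clock: 12.5
eef_pos: [489.9, -101.7, 60.7]
orientation: [3.033, 0.813, 0.002]
contact_force: [-7.9, 2.1, 35.4]
finger_gap: 0.2
grasp_force: 18.1
```

The force rose steeply to 24–35 N with no further travel, so the button is at its stop. Release, rise clear and check.

```bash
python3 -m pendant '[[1,0,0,3,0,0,0],[1,0,0,10,0,0,0],[1,0,0,25,0,0,0],[1,0,0,55,0,0,0],[1,0,0,95,0,0,0],[1,-20,-45,120,0,0,0],[1,-40,-90,120,0,0,0],[1,-40,-90,120,0,0,0]]'; python3 -m pendant '[[1,0,-30,0,0,0,0],[1,0,-50,0,0,0,0],[1,0,-60,0,0,0,0],[1,0,-60,0,0,0,0],[1,0,-60,0,0,0,0]]'
python3 - <<'E'
from h import *
ti,*_=cam("top")
cv2.imwrite("pics/g.png",cv2.resize(ti[90:240,200:440],(800,500),interpolation=cv2.INTER_CUBIC)[...,::-1])
E
```

```text
clock: 13.3
eef_pos: [448.2, -195.1, 179.5]
orientation: [3.034, 0.808, 0.001]
contact_force: [0.0, 0.7, 0.3]
finger_gap: 0.6
grasp_force: 0.0
clock: 13.8
eef_pos: [449.5, -250.8, 178.3]
orientation: [-3.034, -0.813, 0.001]
contact_force: [-0.0, 1.2, -0.2]
finger_gap: 0.5
grasp_force: 0.0
```

View pics/g.png

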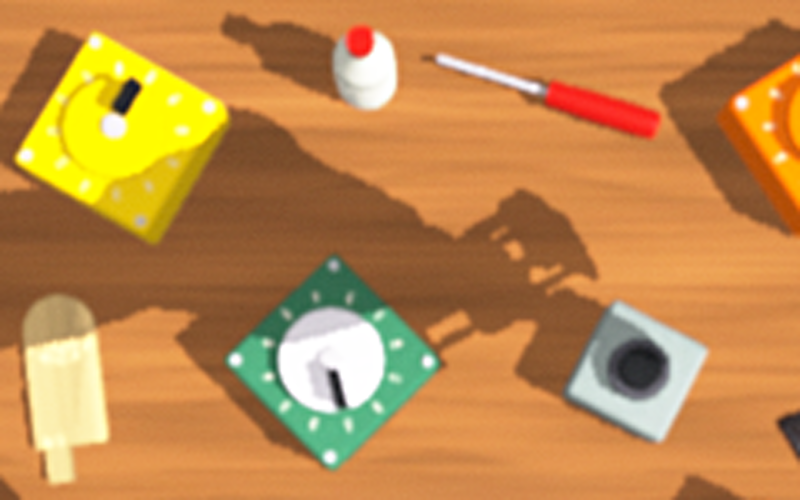

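The fin is still at the fourth click (338,395), the button is out at (640,367), and the glue, driver and blank are where they were. The robot is clear, so I'm handing in.

```bash
python3 -c "
from bench import env
print(env.close_job())"
```

```text
the job is handed in; nothing more can be done
None
```

I pushed the dial four clicks clockwise and it rests at the fourth; I then pressed the start button to its stop and it sprang back out, left the glue, screwdriver and blank where they were, and handed the job in (no verdict was returned).

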